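# Put a small painted panel into the drying box past its sprung flap

## Robot

A 6-joint arm with a two-finger parallel gripper is mounted at the origin on the work surface. World frame = base frame: x ahead of the robot, y to its left, z up, the work surface at z = 0. Lengths are in m, angles in degrees, forces in N, time in s.
With the tool pointing down it reaches from about 0.275 to 0.725 m from the base axis. Payload 15.9 kg.
Tool frame: the origin (TCP) lies between the finger pads; the fingertips stand 14 mm ahead of it and the grasp point (between the pads) lies 5 mm behind it (ctrl.finger_overhang is the distance from the TCP to the fingertips, in m); z points along the fingers, y is the line along which they close (so a half turn about z gives the same grasp; the last joint's range is limited). The gripper opens to 85 mm and grips with 20 to 120 N. Pads are 22 mm wide; open, the fingers measure 114 mm over their backs; the gripper's body (76 mm by 85 mm) begins 54 mm behind the grasp point. The pads swing forward as they close: fully open they stand 13 mm farther back than shut.
Start: joints at [76.604, 12.198, -1.971, 75.831, 0, 90], TCP at [0.116, 0.486, 0.245] pointing down, gripper open.
Joint ranges: [-170.91, 170.91], [-42.67, 98.43], [-65.05, 77.54], [-120.47, 116.71], [-90, 82.35], [-180, 180]. Speed limits (degrees/s): [108.29, 108.29, 136.94, 147.25, 180, 180].

## Interface

Orientations are given as a 3x3 rotation matrix whose columns are the frame's x, y, z axes.
In Python, from station import ctrl, snapshot, get_calibration gives the robot as it stands.
- The arm moves only by the tool send_rows, never from a script. Its argument "deltas" is a list of rows, each a list of 7 numbers: the turn, a rotation vector about the world's x, y, z in rad, then the shift along the world's x, y, z in m, then the closure in counts, from 0 (fully open) to 255 (shut). In form: [[ax, ay, az, dx, dy, dz, grip], ...]. A call has 1 to 8 rows; each row is the pose to reach, as a shift and turn from the pose commanded when the call began; what a row does not reach only later rows make up. A row lasts 1/8 s, in which the tool goes at most 62.5 mm and 10.7 degrees, less where a joint would pass 70% of its speed; a pose out of reach is approached as far as the arm can. A call with a gripper value outside its range is refused whole. The fingers move at their own pace and stop on an object; "squeeze" is the grip in N (left out, the last holds). Time passes only in rows, so rows that repeat a pose let the fingers close. It gives the time, the measured TCP pose, the force, the opening and the grip force at its end, in the units of the state.
- ctrl.get_state(): the state, without advancing time (a new reading comes with each control period).
- snapshot(name): name is "scene" or "top"; returns the picture (420x560x3 uint8, red, green, blue); there is no depth.
- get_calibration(name): a dict with "fx", "fy", "cx", "cy" (pixels), "extrinsics" (4x4, takes a point from camera to world coordinates). Camera axes: x right, y down, z forward; pixel columns grow to the right and rows downward; lengths in m; the calibration is good to about 2 mm. A picture is of the moment at which its call begins. get_calibration takes no time and is no camera call.
- ctrl.finish_job(): hands the job in; it is judged then, once.
The state is a dict: "t": time; "joint_pos": joint angles; "qvel": joint speeds; "joint_torque": joint torques, N m; "position": TCP position; "tcp_rot": TCP orientation; "contact_force": force on the tool from outside, world axes, zero at the start; "wrist_torque": the same for the moment, N m; "opening": finger opening in m; "finger_force": force on a finger pad.
Only numpy, scipy, OpenCV 4.12 (cv2) and the standard library are available. Lean on these libraries where they do the work, as an engineer would, in place of code of your own. Each camera call takes 0.05 s, during which the arm holds its last target. There are 200 camera calls.

## Task

Take the small painted panel out of its wooden stand and put it upright into the drying box through the sprung flap in the top, pressing the flap open with the panel. The pocket for it in the tray on the box floor is out of sight and the tray has been left anywhere along the slot: feel for it gently and seat the panel fully home in it, then let go and let the flap spring shut. Never press or knock hard on the box or its flap (stay well below 25 N), and leave the other things on the table where they are.

Things in the scene. Friction and masses are not known exactly. Their poses are not given: they have to be found in the camera images.
- panel: small painted wooden panel, 14 mm thick (its x), 44 mm wide (its y), 90 mm tall (its z), 40 to 85 g, both faces painted alike (either way round will do); origin: centre of its underside. It starts upright in the stand, its underside 10 mm above the table.
- stand: wooden stand, 70 (x) x 90 (y) x 22 mm tall, fixed; origin: centre of its underside. A groove along its y, 17 mm wide and 12 mm deep, open at both ends, holds the panel, which sticks up 78 mm above it.
- drying_box: plywood drying box, 200 (x) x 220 (y) x 152 mm tall, fixed, louvred; origin: centre of its underside. In its flat top is the slot, 53 mm in x (-28 to +25) by 156 mm in y (-78 to +78), covered by the flap but for 7 mm at the near edge. Seated, the panel's top is 111 mm above the table (41 mm below the box's top): the fingertips must follow it in.
- loading_line (a point): point on the plane of the box's top (152 mm up), above the middle of the tray's channel: 9 mm nearer than the box's middle (box x = -9 mm, y = 0). Its axes are the box's. The panel goes straight down here, upright, its width along the box's y, 34 mm from the flap's hinge.
- channel_mid (a point): point of the box (it does not follow the tray), 33 mm above the table below loading_line: the level of the channel's floor. The tray's channel is 19 mm wide and runs along the box's y between guide boards, flared at the top, which reach about 70 mm above the table. In its floor is one pocket, 47.5 mm long (y), 12 mm deep (floor 21 mm above the table).
- channel_end (a point): point of the box 11 mm along its y from channel_mid. The tray's place is neither measured nor seen: the pocket's middle lies anywhere from here to 11 mm the other side of channel_mid along the box's y; it does not slide when pushed, but its bed gives 1 mm per 3 N downwards. A panel beside the pocket stands 12 mm too high and stops the flap closing.
- flap (a joint): aluminium flap 46 (x) x 152 (y) x 3 mm, hinged at the far (+x) edge of the slot, swings down into the box: 0 = shut (level, flush with the top), 1.4 rad = fully open. Its spring always shuts it: about 0.06 N m at shut rising to 0.2 N m at 1.2 rad (1 to 5 N at its edge), and it drags with up to 5 N on what slides past. It swings clear over the seated panel.
- flap_edge (a point): middle of the flap's free edge, 46 mm from its hinge
- foil_tray: bystander: foil tray 100 x 130 x 30 mm; origin under its centre
- wax_cake: bystander: round yellowish wax cake, 60 mm across, 16 mm high, in the foil tray; origin under its centre
- ink_bottle: bystander: small jar of ink, 34 mm across, 55 mm tall; origin under its centre
- brush: bystander: brush lying on the table
- palette_knife: bystander: palette knife 190 mm long lying on the table
- frame: bystander: wooden frame 140 x 140 x 18 mm lying on the table
- tweezers: bystander: steel tweezers 130 mm long lying on the table
Things that resemble listed ones, but are neither listed nor needed, are in the scene too. Of the things like the panel, leave any that is green or purple; of the rest the smaller one is meant.

How it is judged (in metres and radians):
On the way, in this order (a step that is already met when the one before it is completed fails the run):
1. the panel is lifted out of the stand, upright, above the box's top (height (world z) of panel above 0.155 m and angle between panel's own z axis and vertical below 0.25 rad), for 0.1 s.
2. the panel holds the flap open and reaches down through the slot (value of joint flap above 0.6 rad and z of panel in the frame of drying_box below 0.09 m and x of panel in the frame of drying_box between -0.019 and 0.001 m and y of panel in the frame of drying_box between -0.016 and 0.016 m), for 0.2 s.
3. the panel is seated in the pocket (z of panel in the frame of drying_box below 0.026 m and x of panel in the frame of drying_box between -0.019 and 0.001 m and y of panel in the frame of drying_box between -0.016 and 0.016 m), for 0.2 s.
At the end, for the whole second after the job is handed in: the panel stands upright (within 0.15 rad) and at rest in the tray's pocket inside the box, its underside within 5 mm of the pocket's floor, let go, and the flap is shut again (within 0.06 rad) (all of step 3 and z of panel in the frame of drying_box above 0.012 m and angle between panel's own z axis and vertical below 0.15 rad and value of joint flap below 0.06 rad and linear speed of panel below 0.02 m/s); the robot touches nothing.
It fails at once if the panel is pressed or knocked against the box, its flap or its tray with more than 25 N (contact force between panel and drying_box above 25 N).
It fails at once if the robot presses or knocks on the box or its flap with more than 25 N (contact force between the arm and drying_box above 25 N).
It fails at once if the fingers press on the box or its flap with more than 25 N (contact force between the fingers and drying_box above 25 N).
It fails at once if another thing on the table is moved more than 20 mm (distance of any of foil_tray, wax_cake, ink_bottle, brush, palette_knife, frame, tweezers from where it was at the start of the episode above 0.02 m).
It also fails if it takes over 72 s, if anything falls off the work surface, if the arm or the gripper's body presses on something with over 40 N, if the wrist force passes 120 N, or if a joint passes its speed limit or range.

## Working session

There is one attempt and no reset: what is moved stays moved. The work goes in short steps, Python scripts to look and compute and a tool call to move; the robot and the scene stay as the last step left them, time stands still between calls to the robot, and variables do not carry over. Pictures are saved under pics/ and viewed, at most 10 in all, crops included, and the job is handed in when it is done.

Besides the shell and the picture viewer there is one more tool, called after ">>>" by a JSON object that holds its "name" and its "arguments". send_rows: Moves the arm, as the interface text tells. Its arguments: {"type":"object","properties":{"deltas":{"type":"array","items":{"type":"array","items":{"type":"number"}}},"squeeze":{"type":"number"}},"required":["deltas"]}

```bash
mkdir -p pics
python3 - <<'E'
from station import ctrl, snapshot, get_calibration
import cv2, numpy as np
for n in("scene","top"):
    im=snapshot(n); cv2.imwrite(f"pics/{n}0.png",im[:,:,::-1]); c=get_calibration(n); print(n,c["fx"],c["fy"],c["cx"],c["cy"],np.round(c["extrinsics"],4).tolist())
s=ctrl.get_state(); print(s["position"],np.round(s["tcp_rot"],3).tolist(),s["contact_force"],s["opening"],s["t"])
E
```

```text
scene 400.7919426902407 400.7919426902407 275.56433386993785 212.04475538850193 [[0.8386, 0.3898, -0.3806, 0.8981], [0.5446, -0.5845, 0.6015, -0.6158], [0.012, -0.7117, -0.7024, 0.7097], [0.0, 0.0, 0.0, 1.0]]
top 430.22861654485627 430.22861654485627 281.95863396757346 215.54427523549205 [[0.033, -0.9709, 0.2371, 0.3309], [-0.9994, -0.0331, 0.0036, -0.0847], [0.0043, -0.2371, -0.9715, 1.191], [0.0, 0.0, 0.0, 1.0]]
[0.11577337 0.48609984 0.24486406] [[-0.973, 0.232, -0.0], [0.232, 0.973, -0.001], [-0.0, -0.001, -1.0]] [-0.11837117  0.60231915 -0.32668475] 0.08517211605545472 0.1
```

View pics/scene0.png

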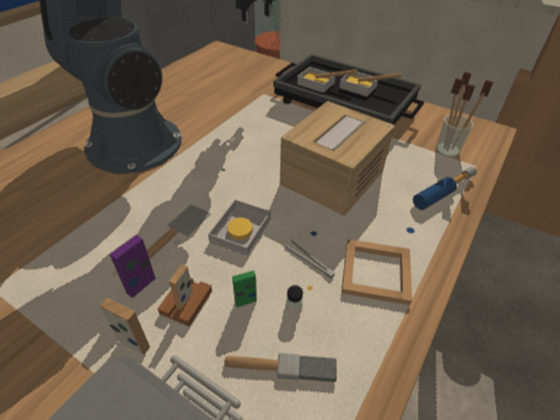

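View pics/top0.png

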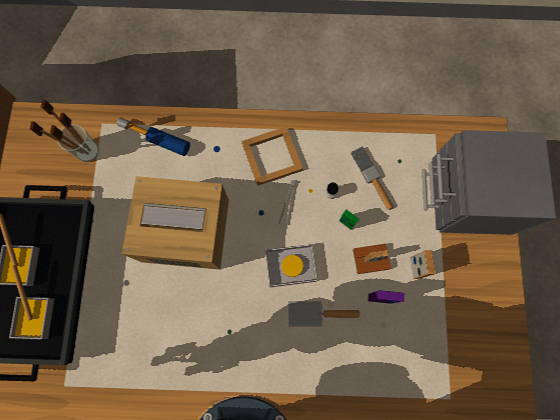

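Run:
```python
import cv2, numpy as np
a=cv2.imread("pics/scene0.png");b=cv2.imread("pics/top0.png")
def c(i,x,y,w,h): return cv2.resize(i[y:y+h,x:x+w],(400,300),interpolation=cv2.INTER_CUBIC)
cv2.imwrite("pics/crop1.png",np.vstack([np.hstack([c(a,90,240,140,105),c(b,340,220,104,78)]),np.hstack([c(a,270,95,136,102),c(b,112,170,136,102)])]))
```

```text
(no output)
```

View pics/crop1.png

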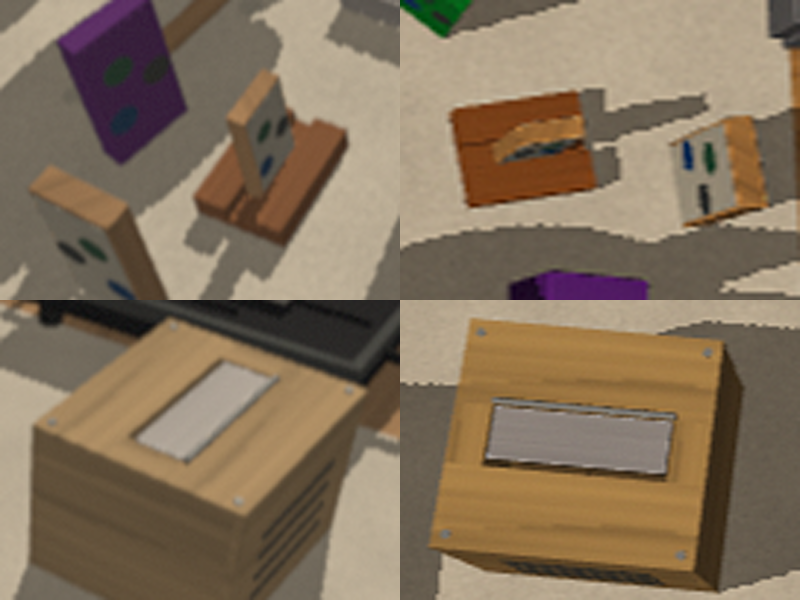

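```bash
cat > h.py <<'E'
import cv2, numpy as np
from station import ctrl, snapshot, get_calibration
def ray(n,px,z):
    c=get_calibration(n);E=np.array(c["extrinsics"]);p=np.atleast_2d(np.array(px,float))
    d=np.c_[(p[:,0]-c["cx"])/c["fx"],(p[:,1]-c["cy"])/c["fy"],np.ones(len(p))]@E[:3,:3].T
    o=E[:3,3]; return (o+d*((z-o[2])/d[:,2])[:,None])[:,:2]
def proj(n,P):
    c=get_calibration(n);E=np.linalg.inv(np.array(c["extrinsics"]));q=E[:3,:3]@np.array(P)+E[:3,3]
    return c["fx"]*q[0]/q[2]+c["cx"],c["fy"]*q[1]/q[2]+c["cy"]
E
python3 - <<'E'
from h import *
np.set_printoptions(precision=4,suppress=True)
S=np.array([(173,326),(350,391),(239,500),(52,424)])-[0,300];S=S/2.941+[270,95]
T=np.array([(482,332),(708,352),(682,555),(446,533)])-[400,300];T=T/2.941+[112,170]
# order: S: far-left.. print
for n,p in(("scene",S),("top",T)):
    q=ray(n,p-0.33,.152);print(n,q.tolist(),q.mean(0),[np.linalg.norm(q[i]-q[i-1]) for i in range(4)])
    for i in range(4):
        d=q[(i+1)%4]-q[i];print(round(np.degrees(np.arctan2(d[1],d[0])),1),end=' ')
    print()
for n,f,roi,zz in(("top","pics/top0.png",(112,170,136,102),.152),("scene","pics/scene0.png",(270,95,136,70),.152),("top","pics/top0.png",(340,235,60,45),.022),("scene","pics/scene0.png",(150,265,70,65),.022)):
    im=cv2.imread(f);h=cv2.cvtColor(im,cv2.COLOR_BGR2HSV);m=np.zeros(h.shape[:2],np.uint8);x,y,w,hh=roi
    k=((h[...,1]<60)&(h[...,2]>110)) if zz>.1 else ((h[...,1]>140)&(h[...,0]<13))
    m[y:y+hh,x:x+w]=k[y:y+hh,x:x+w]*255
    c=max(cv2.findContours(m,0,2)[0],key=cv2.contourArea)
    w_=ray(n,c[:,0,:],zz).astype(np.float32);r=cv2.minAreaRect(w_*1000);print(n,zz,cv2.boundingRect(c),r)
print(ray("scene",[(180,274)],.1),ray("top",np.array([[(540,128)]])[0]/1*0+[340+140/3.846,220+128/3.846],.1))
E
```

```text
scene [[0.48615493675020877, 0.2969790965774117], [0.6651209001442645, 0.28499714992246106], [0.6515058037283215, 0.0906387361320885], [0.47727342505188847, 0.09749287408249574]] [0.57   0.1925] [np.float64(0.19968383563858777), np.float64(0.17936661645692206), np.float64(0.1948347090780416), np.float64(0.17436714422818064)]
-3.8 -94.0 177.7 87.5 
top [[0.6634479926473063, 0.28256569017460864], [0.652148972078834, 0.08696604893611098], [0.4764263333746499, 0.09628969349635028], [0.4881528804660428, 0.29285608868118684]] [0.57   0.1897] [np.float64(0.1755968925011656), np.float64(0.19592571938986406), np.float64(0.1759698158805848), np.float64(0.19691586940276803)]
-93.3 177.0 86.6 -3.4 
top 0.152 (112, 170, 136, 29) ((658.0562133789062, 182.35064697265625), (74.16978454589844, 343.9278869628906), 1.9807870388031006)
scene 0.152 (270, 97, 42, 68) ((463.1612243652344, 140.4578857421875), (108.92103576660156, 303.13677978515625), 33.568359375)
top 0.022 (353, 244, 38, 30) ((504.45697021484375, -328.9355163574219), (69.91242218017578, 92.55577850341797), 10.407267570495605)
scene 0.022 (170, 283, 41, 41) ((523.8675537109375, -331.34527587890625), (44.44776916503906, 93.26500701904297), 9.650556564331055)
[[ 0.5091 -0.3307]] [[ 0.5062 -0.3254]]
```

>>> {"name": "send_rows", "arguments": {"deltas": [[0,0,0.03,0.034,-0.05,0.01,0],[0,0,0.06,0.068,-0.1,0.02,0],[0,0,0.09,0.103,-0.15,0.02,0],[0,0,0.12,0.137,-0.2,0.02,0],[0,0,0.15,0.17,-0.25,0.02,0],[0,0,0.18,0.205,-0.3,0.02,0],[0,0,0.21,0.24,-0.35,0.02,0],[0,0,0.21,0.274,-0.396,0.02,0]], "squeeze": 40}}

```text
t: 1.1
position: [0.3905, 0.0884, 0.2653]
tcp_rot: [[-1.0, 0.024, 0.0], [0.024, 1.0, 0.0], [-0.0, 0.0, -1.0]]
contact_force: [0.4, 0.6, 1.3]
opening: 0.0851
finger_force: 0.0
```

>>> {"name": "send_rows", "arguments": {"deltas": [[0,0,0.03,0.01,-0.05,0,0],[0,0,0.06,0.03,-0.1,0,0],[0,0,0.09,0.045,-0.15,0,0],[0,0,0.12,0.06,-0.2,0,0],[0,0,0.15,0.075,-0.25,0,0],[0,0,0.18,0.09,-0.31,0,0],[0,0,0.205,0.105,-0.37,0,0],[0,0,0.205,0.116,-0.418,0,0]]}}

```text
t: 2.1
position: [0.5058, -0.3299, 0.2647]
tcp_rot: [[-0.984, -0.18, -0.001], [-0.18, 0.984, 0.0], [0.001, 0.0, -1.0]]
contact_force: [1.1, 0.2, -0.0]
opening: 0.0852
finger_force: 0.0
```

>>> {"name": "send_rows", "arguments": {"deltas": [[0,0,0,0,0,-0.02,0],[0,0,0,0,0,-0.05,0],[0,0,0,0,0,-0.05,0],[0,0,0,0,0,-0.05,0]]}}

```text
t: 2.6
position: [0.506, -0.3276, 0.2164]
tcp_rot: [[-0.984, -0.18, 0.001], [-0.18, 0.984, -0.0], [-0.0, -0.0, -1.0]]
contact_force: [0.6, 0.8, 0.6]
opening: 0.0849
finger_force: 0.0
```

Run:
```python
from h import *
s=ctrl.get_state(); print(s["t"],s["position"],np.round(s["tcp_rot"],3).tolist(),s["contact_force"],s["joint_pos"])
a=snapshot("scene")[:,:,::-1];b=snapshot("top")[:,:,::-1]
def c(i,x,y,w,h): return cv2.resize(i[y:y+h,x:x+w],(400,300),interpolation=cv2.INTER_CUBIC)
cv2.imwrite("pics/crop2.png",np.hstack([c(a,110,200,140,105),c(b,320,210,120,90)]))
```

```text
2.6 [ 0.50602161 -0.32763678  0.21635722] [[-0.984, -0.18, 0.001], [-0.18, 0.984, -0.0], [-0.0, -0.0, -1.0]] [0.60591908 0.79767947 0.61719252] [-3.29215133e+01  2.49274155e+01  1.15297624e+01  7.65627054e+01
 -1.13806705e-03 -4.33076908e+01]
```

View pics/crop2.png

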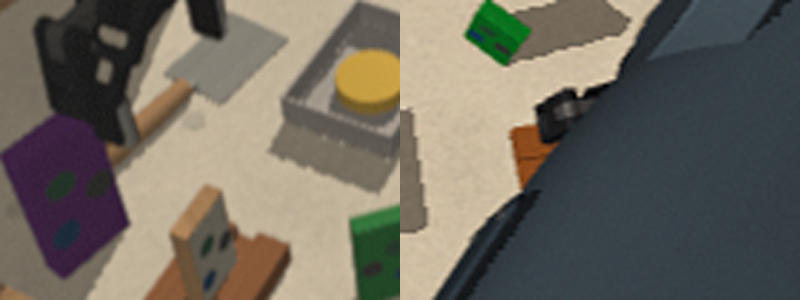

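Run:
```python
from h import *
np.set_printoptions(precision=4,suppress=True)
# big panel left-base corner and purple in first images
print(ray("top",[(340+270/3.846,220+140/3.846),(340+285/3.846,220+222/3.846)],0.0), ray("top",[(340+110/3.846,220+285/3.846),(340+245/3.846,220+285/3.846)],0.1))
# panel top corners in scene crop1 / top-face
P=np.array([(229,113),(248,125),(285,80),(266,70)])/2.857+[90,240]-.33
q=ray("scene",P,.1);print(q,q.mean(0))
# groove ends on stand top, scene: groove lips near end & far end
im=cv2.cvtColor(cv2.imread("pics/scene0.png"),cv2.COLOR_BGR2HSV)
# front/right stand corners scene crop1: left(196,197) bottom(285,243)?top edge right (347,130)
C=np.array([(196,197),(284,237),(347,130)])/2.857+[90,240]-.33
c=ray("scene",C,.022);print(c,np.linalg.norm(np.diff(c,axis=0),axis=1),(c[0]+c[2])/2)
```

```text
[[ 0.5166 -0.4416]
 [ 0.4578 -0.4501]] [[ 0.4025 -0.3039]
 [ 0.4054 -0.3918]]
[[ 0.5016 -0.3499]
 [ 0.5183 -0.35  ]
 [ 0.5138 -0.3099]
 [ 0.4977 -0.3106]] [ 0.5078 -0.3301]
[[ 0.4812 -0.3797]
 [ 0.5518 -0.3696]
 [ 0.5319 -0.2801]] [0.0713 0.0917] [ 0.5065 -0.3299]
```

>>> {"name": "send_rows", "arguments": {"deltas": [[0,0,0,0.001,-0.0015,-0.03,0],[0,0,0,0.001,-0.0015,-0.06,0],[0,0,0,0.001,-0.0015,-0.09,0],[0,0,0,0.001,-0.0015,-0.11,0],[0,0,0,0.001,-0.0015,-0.128,0],[0,0,0,0.001,-0.0015,-0.128,0],[0,0,0,0.001,-0.0015,-0.128,0]]}}

```text
t: 3.58
position: [0.5074, -0.3294, 0.0886]
tcp_rot: [[-0.984, -0.18, 0.001], [-0.18, 0.984, -0.001], [-0.001, -0.001, -1.0]]
contact_force: [0.4, -0.0, 0.5]
opening: 0.0854
finger_force: 0.0
```

>>> {"name": "send_rows", "arguments": {"deltas": [[0,0,0,0,0,0,100],[0,0,0,0,0,0,200],[0,0,0,0,0,0,255],[0,0,0,0,0,0,255],[0,0,0,0,0,0,255],[0,0,0,0,0,0,255]], "squeeze": 40}}

```text
t: 4.32
position: [0.5072, -0.3294, 0.0879]
tcp_rot: [[-0.984, -0.18, 0.001], [-0.18, 0.984, -0.001], [-0.001, -0.001, -1.0]]
contact_force: [0.0, -0.9, 6.4]
opening: 0.0431
finger_force: 40.1
```

>>> {"name": "send_rows", "arguments": {"deltas": [[0,0,0,0,0,0.01,255],[0,0,0,0,0,0.03,255],[0,0,0,0,0,0.06,255],[0,0,0,0,0,0.1,255],[0,0,0,0,0,0.14,255],[0,0,0,0,0,0.18,255],[0,0,0,0,0,0.18,255],[0,0,0,0,0,0.18,255]]}}

```text
t: 5.32
position: [0.5067, -0.329, 0.2669]
tcp_rot: [[-0.984, -0.18, -0.0], [-0.18, 0.984, 0.0], [0.0, 0.0, -1.0]]
contact_force: [-0.3, 0.5, -0.7]
opening: 0.0436
finger_force: 40.7
```

Run:
```python
from h import *
s=ctrl.get_state(); print(s["t"],s["position"],np.round(s["tcp_rot"],3).tolist(),s["contact_force"])
a=snapshot("scene")[:,:,::-1];cv2.imwrite("pics/s3.png",a)
p=s["position"]; u,v=map(int,proj("scene",p));print(u,v,[proj("scene",p-[0,0,k]) for k in (-.013,.078)])
x,y=max(u-70,0),max(v-50,0);print(x,y)
cv2.imwrite("pics/crop3.png",cv2.resize(a[y:y+105,x:x+140],(800,600),interpolation=cv2.INTER_CUBIC))
```

```text
5.325 [ 0.5066677  -0.32899045  0.26689875] [[-0.984, -0.18, -0.0], [-0.18, 0.984, 0.0], [0.0, 0.0, -1.0]] [-0.25364014  0.48152174 -0.74277047]
163 208 [(np.float64(161.6119943449823), np.float64(202.8026041882177)), (np.float64(171.5713388226293), np.float64(241.42589823830468))]
93 158
```

View pics/crop3.png

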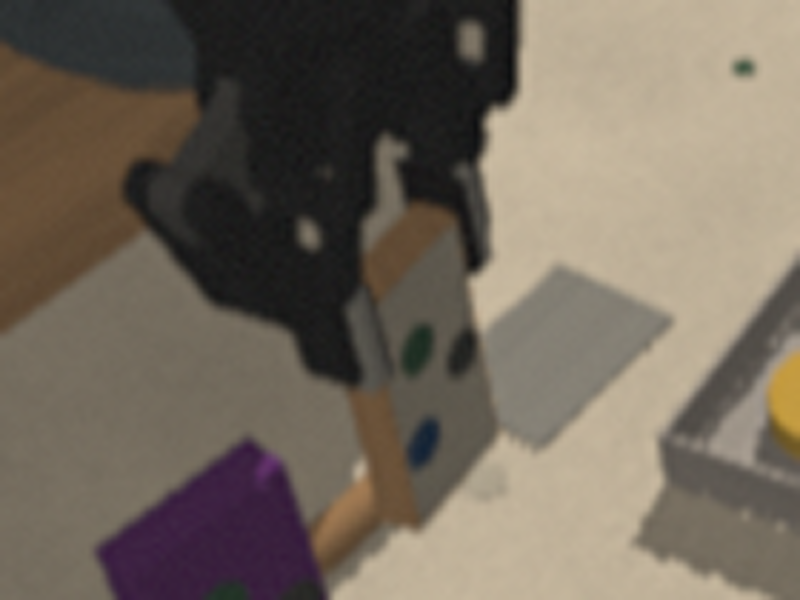

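>>> {"name": "send_rows", "arguments": {"deltas": [[0,0,-0.03,0.006,0.04,0,255],[0,0,-0.06,0.012,0.09,0,255],[0,0,-0.09,0.018,0.14,0,255],[0,0,-0.12,0.024,0.19,0,255],[0,0,-0.15,0.03,0.24,0,255],[0,0,-0.18,0.036,0.29,0,255],[0,0,-0.21,0.042,0.34,0,255],[0,0,-0.239,0.048,0.39,0,255]]}}

```text
t: 6.38
position: [0.5542, 0.0625, 0.2662]
tcp_rot: [[-0.998, 0.059, -0.002], [0.059, 0.998, -0.0], [0.002, -0.0, -1.0]]
contact_force: [0.3, 0.4, -0.6]
opening: 0.0433
finger_force: 40.8
```

>>> {"name": "send_rows", "arguments": {"deltas": [[0,0,0,0.002,0.04,0,255],[0,0,0,0.004,0.08,0,255],[0,0,0,0.006,0.115,0,255],[0,0,0,0.006,0.131,0,255],[0,0,0,0.006,0.131,0,255],[0,0,0,0.006,0.131,0,255]]}}

```text
t: 7.12
position: [0.5608, 0.1909, 0.2671]
tcp_rot: [[-0.998, 0.058, -0.0], [0.058, 0.998, -0.0], [0.0, -0.0, -1.0]]
contact_force: [-0.2, 0.0, -1.8]
opening: 0.0434
finger_force: 40.9
```

Run:
```python
from h import *
s=ctrl.get_state(); print(s["t"],s["position"],np.round(s["tcp_rot"],4).tolist(),s["contact_force"])
a=snapshot("scene")[:,:,::-1];cv2.imwrite("pics/s4.png",a)
p=s["position"]; print([proj("scene",p-[0,0,k]) for k in (0,.078)])
x,y=270,40
cv2.imwrite("pics/crop4.png",cv2.resize(a[y:y+105,x:x+140],(800,600),interpolation=cv2.INTER_CUBIC))
```

```text
7.125 [0.56077508 0.19090329 0.26707276] [[-0.9983, 0.0585, -0.0004], [0.0585, 0.9983, -0.0005], [0.0004, -0.0005, -1.0]] [-0.18710453  0.01628656 -1.75904763]
[(np.float64(341.0821340785503), np.float64(87.18308640416632)), (np.float64(337.0324905243337), np.float64(116.88659607878662))]
```

View pics/crop4.png

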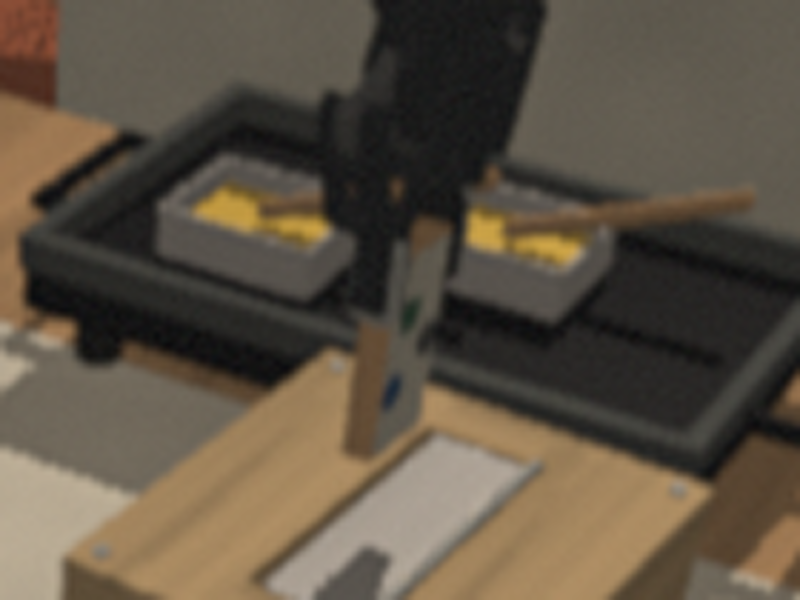

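>>> {"name": "send_rows", "arguments": {"deltas": [[0,0,0,0,0,-0.015,255],[0,0,0,0,0,-0.03,255],[0,0,0,0,0,-0.04,255],[0,0,0,0,0,-0.05,255],[0,0,0,0,0,-0.06,255],[0,0,0,0,0,-0.07,255]]}}

```text
t: 7.92
position: [0.5609, 0.192, 0.1969]
tcp_rot: [[-0.998, 0.058, 0.0], [0.058, 0.998, 0.0], [-0.0, 0.0, -1.0]]
contact_force: [-1.1, 0.5, 3.5]
opening: 0.0432
finger_force: 41.1
```

>>> {"name": "send_rows", "arguments": {"deltas": [[0,0,0,0,0,-0.01,255],[0,0,0,0,0,-0.02,255],[0,0,0,0,0,-0.03,255],[0,0,0,0,0,-0.035,255],[0,0,0,0,0,-0.035,255],[0,0,0,0,0,-0.035,255]]}}

```text
t: 8.68
position: [0.5603, 0.1917, 0.1621]
tcp_rot: [[-0.998, 0.058, -0.001], [0.058, 0.998, -0.0], [0.001, -0.0, -1.0]]
contact_force: [-6.3, 0.0, -2.3]
opening: 0.043
finger_force: 40.7
```

>>> {"name": "send_rows", "arguments": {"deltas": [[0,0,0,0,-0.004,-0.002,255],[0,0,0,-0.0005,-0.009,-0.004,255],[0,0,0,-0.0007,-0.013,-0.006,255],[0,0,0,-0.0007,-0.013,-0.01,255],[0,0,0,-0.0007,-0.013,-0.014,255],[0,0,0,-0.0007,-0.013,-0.017,255],[0,0,0,-0.0007,-0.013,-0.02,255]]}}

```text
t: 9.55
position: [0.5601, 0.1789, 0.1421]
tcp_rot: [[-0.998, 0.058, -0.0], [0.058, 0.998, -0.0], [0.0, -0.0, -1.0]]
contact_force: [-3.2, 0.3, 1.4]
opening: 0.0435
finger_force: 41.1
```

>>> {"name": "send_rows", "arguments": {"deltas": [[0,0,0,0,0,-0.004,255],[0,0,0,0,0,-0.008,255],[0,0,0,0,0,-0.012,255],[0,0,0,0,0,-0.016,255],[0,0,0,0,0,-0.02,255],[0,0,0,0,0,-0.024,255],[0,0,0,0,0,-0.024,255]]}}

```text
t: 10.42
position: [0.5597, 0.1788, 0.1177]
tcp_rot: [[-0.998, 0.058, -0.001], [0.058, 0.998, -0.0], [0.001, -0.0, -1.0]]
contact_force: [-4.6, 0.7, -0.7]
opening: 0.0433
finger_force: 43.3
```

>>> {"name": "send_rows", "arguments": {"deltas": [[0,0,0,0,0,-0.002,255],[0,0,0,0,0,-0.003,255],[0,0,0,0,0,-0.004,255],[0,0,0,0,0,-0.005,255],[0,0,0,0,0,-0.006,255],[0,0,0,0,0,-0.006,255]]}}

```text
t: 11.18
position: [0.5601, 0.1789, 0.1122]
tcp_rot: [[-0.998, 0.058, -0.0], [0.058, 0.998, 0.0], [0.0, -0.0, -1.0]]
contact_force: [-3.6, 0.5, 0.9]
opening: 0.0435
finger_force: 42.8
```

>>> {"name": "send_rows", "arguments": {"deltas": [[0,0,0,0,0,-0.001,255],[0,0,0,0,0,-0.002,255],[0,0,0,0,0,-0.003,255],[0,0,0,0,0,-0.003,255]]}}

```text
t: 11.68
position: [0.5602, 0.1789, 0.1094]
tcp_rot: [[-0.998, 0.058, 0.0], [0.058, 0.998, 0.0], [-0.0, 0.0, -1.0]]
contact_force: [-2.7, 0.5, 3.2]
opening: 0.0435
finger_force: 43.1
```

>>> {"name": "send_rows", "arguments": {"deltas": [[0,0,0,0,0,-0.001,255],[0,0,0,0,0,-0.001,255],[0,0,0,0,0,-0.001,255]]}}

```text
t: 12.05
position: [0.5603, 0.1789, 0.1085]
tcp_rot: [[-0.998, 0.058, 0.0], [0.058, 0.998, 0.0], [-0.0, 0.0, -1.0]]
contact_force: [-4.2, -0.1, 5.1]
opening: 0.0438
finger_force: 43.5
```

>>> {"name": "send_rows", "arguments": {"deltas": [[0,0,0,0,0.001,0,255],[0,0,0,0.0001,0.002,0,255],[0,0,0,0.0002,0.003,0,255],[0,0,0,0.0002,0.003,0,255]]}}

```text
t: 12.55
position: [0.5602, 0.1812, 0.1082]
tcp_rot: [[-0.998, 0.058, -0.0], [0.058, 0.998, -0.002], [0.0, -0.002, -1.0]]
contact_force: [-5.4, -5.3, 4.2]
opening: 0.0433
finger_force: 44.2
```

>>> {"name": "send_rows", "arguments": {"deltas": [[0,0,0,0,0.001,0,255],[0,0,0,0.0001,0.002,0,255],[0,0,0,0.0001,0.002,0,255]]}}

```text
t: 12.92
position: [0.5602, 0.1831, 0.1082]
tcp_rot: [[-0.998, 0.058, -0.0], [0.058, 0.998, -0.002], [0.0, -0.002, -1.0]]
contact_force: [-4.0, -5.5, 4.9]
opening: 0.0434
finger_force: 44.2
```

>>> {"name": "send_rows", "arguments": {"deltas": [[0,0,0,0,0.001,0,255],[0,0,0,0.0001,0.002,0,255],[0,0,0,0.0002,0.003,0,255],[0,0,0,0.0002,0.003,0,255]]}}

```text
t: 13.42
position: [0.5604, 0.1861, 0.1081]
tcp_rot: [[-0.998, 0.058, -0.0], [0.058, 0.998, -0.002], [0.0, -0.002, -1.0]]
contact_force: [-4.7, -4.8, 4.4]
opening: 0.0432
finger_force: 44.3
```

>>> {"name": "send_rows", "arguments": {"deltas": [[0,0,0,0,0.001,0,255],[0,0,0,0.0001,0.002,0,255],[0,0,0,0.0002,0.003,0,255],[0,0,0,0.0002,0.003,0,255]]}}

```text
t: 13.92
position: [0.5605, 0.1894, 0.1079]
tcp_rot: [[-0.998, 0.058, -0.001], [0.058, 0.998, -0.001], [0.001, -0.001, -1.0]]
contact_force: [-4.5, -3.1, -0.3]
opening: 0.0433
finger_force: 43.2
```

>>> {"name": "send_rows", "arguments": {"deltas": [[0,0,0,0,0,-0.001,255],[0,0,0,0,0,-0.002,255],[0,0,0,0,0,-0.002,255]]}}

```text
t: 14.3
position: [0.5608, 0.19, 0.1063]
tcp_rot: [[-0.998, 0.058, -0.0], [0.058, 0.998, 0.0], [0.0, 0.0, -1.0]]
contact_force: [-2.9, -0.1, 1.3]
opening: 0.0433
finger_force: 42.8
```

>>> {"name": "send_rows", "arguments": {"deltas": [[0,0,0,0,0,-0.001,255],[0,0,0,0,0,-0.002,255],[0,0,0,0,0,-0.003,255],[0,0,0,0,0,-0.004,255],[0,0,0,0,0,-0.004,255]]}}

```text
t: 14.92
position: [0.5607, 0.1899, 0.1022]
tcp_rot: [[-0.998, 0.058, -0.0], [0.058, 0.998, -0.0], [0.0, -0.0, -1.0]]
contact_force: [-3.1, 0.3, 1.5]
opening: 0.0433
finger_force: 42.8
```

>>> {"name": "send_rows", "arguments": {"deltas": [[0,0,0,0,0,-0.001,255],[0,0,0,0,0,-0.002,255],[0,0,0,0,0,-0.003,255],[0,0,0,0,0,-0.003,255]]}}

```text
t: 15.42
position: [0.5608, 0.1899, 0.0992]
tcp_rot: [[-0.998, 0.058, -0.0], [0.058, 0.998, 0.0], [0.0, -0.0, -1.0]]
contact_force: [-3.2, -0.8, 1.0]
opening: 0.0436
finger_force: 42.8
```

>>> {"name": "send_rows", "arguments": {"deltas": [[0,0,0,0,0,-0.001,255],[0,0,0,0,0,-0.002,255],[0,0,0,0,0,-0.002,255]]}}

```text
t: 15.8
position: [0.5609, 0.1899, 0.0975]
tcp_rot: [[-0.998, 0.058, 0.0], [0.058, 0.998, 0.0], [-0.0, 0.0, -1.0]]
contact_force: [-3.8, -0.4, 6.1]
opening: 0.0434
finger_force: 43.3
```

>>> {"name": "send_rows", "arguments": {"deltas": [[0,0,0,0,0,0,255],[0,0,0,0,0,0,255],[0,0,0,0,0,0,110],[0,0,0,0,0,0,90],[0,0,0,0,0,0,75],[0,0,0,0,0,0,75],[0,0,0,0,0,0,75],[0,0,0,0,0,0,75]]}}

```text
t: 16.8
position: [0.5603, 0.1898, 0.0968]
tcp_rot: [[-0.998, 0.058, -0.001], [0.058, 0.998, -0.0], [0.001, -0.0, -1.0]]
contact_force: [-5.8, 1.0, -0.6]
opening: 0.0598
finger_force: 2.7
```

>>> {"name": "send_rows", "arguments": {"deltas": [[0,0,0,0,0,0.003,75],[0,0,0,0,0,0.007,75],[0,0,0,0,0,0.012,75],[0,0,0,0,0,0.018,75],[0,0,0,0,0,0.024,75],[0,0,0,0,0,0.03,75],[0,0,0,0,0,0.036,75],[0,0,0,0,0,0.04,75]]}}

```text
t: 17.8
position: [0.5608, 0.1899, 0.1377]
tcp_rot: [[-0.998, 0.058, 0.0], [0.058, 0.998, 0.0], [-0.0, 0.0, -1.0]]
contact_force: [-4.5, 0.9, 1.0]
opening: 0.0603
finger_force: 2.0
```

>>> {"name": "send_rows", "arguments": {"deltas": [[0,0,0,0,0,0.006,75],[0,0,0,0,0,0.012,75],[0,0,0,0,0,0.018,75],[0,0,0,0,0,0.024,75],[0,0,0,0,0,0.03,75],[0,0,0,0,0,0.036,75],[0,0,0,0,0,0.05,75],[0,0,0,0,0,0.08,75]]}}

```text
t: 18.8
position: [0.5603, 0.1897, 0.2176]
tcp_rot: [[-0.998, 0.058, -0.002], [0.058, 0.998, -0.001], [0.002, -0.001, -1.0]]
contact_force: [0.7, 1.1, 0.1]
opening: 0.0603
finger_force: 0.0
```

>>> {"name": "send_rows", "arguments": {"deltas": [[0,0,0,-0.02,-0.02,0.03,75],[0,0,0,-0.05,-0.07,0.05,75],[0,0,0,-0.07,-0.12,0.05,75],[0,0,0,-0.09,-0.17,0.05,75],[0,0,0,-0.1,-0.22,0.05,75],[0,0,0,-0.1,-0.22,0.05,75],[0,0,0,-0.1,-0.22,0.05,75]]}}

```text
t: 19.68
position: [0.4611, -0.03, 0.2679]
tcp_rot: [[-0.998, 0.058, 0.001], [0.058, 0.998, 0.0], [-0.001, 0.0, -1.0]]
contact_force: [0.2, 0.4, -0.4]
opening: 0.0606
finger_force: 0.0
```

Run:
```python
from h import *
a=snapshot("scene")[:,:,::-1];b=snapshot("top")[:,:,::-1]
def c(i,x,y,w,h): return cv2.resize(i[y:y+h,x:x+w],(400,300),interpolation=cv2.INTER_CUBIC)
cv2.imwrite("pics/crop5.png",np.vstack([np.hstack([c(a,270,95,136,102),c(b,112,170,136,102)]),np.hstack([c(a,0,0,560,420),c(b,0,0,560,420)])]))
```

```text
(no output)
```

View pics/crop5.png

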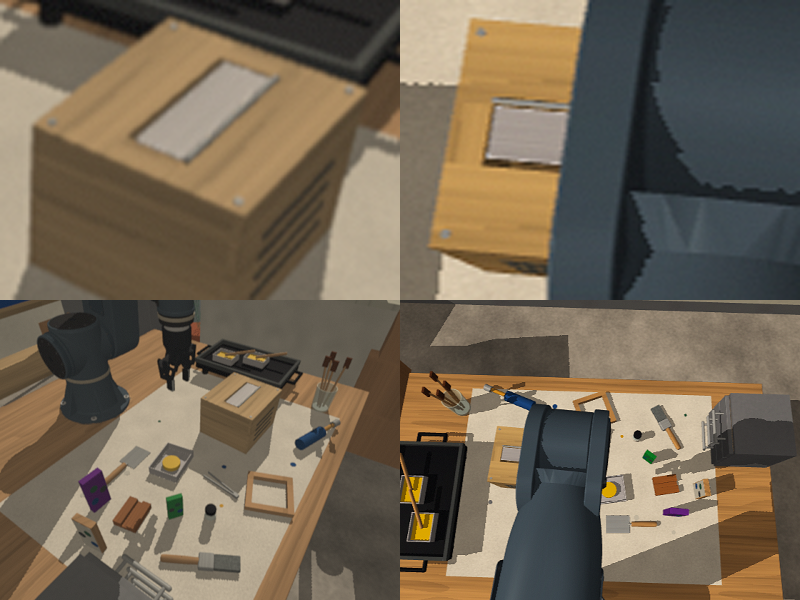

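The flap is shut and flush (crop 205,110), the stand is empty, the gripper is empty and clear of everything, and the other things are where they were. Handing in.

```bash
python3 -c "
from station import ctrl
print(ctrl.finish_job())"
```

```text
the job is handed in; nothing more can be done
None
```

I handed the job in with the panel in the tray's pocket (felt 12 mm below the channel floor), let go, and the flap shut. The highest contact force I read was about 6 N; the hand-in returned no verdict.

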